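# Zero the plaster scale

## Task

The empty mixing bowl is standing on the bench scale, ready for plaster to be weighed out. Turn the scale's tare knob until its pointer is at the zero mark, then let go of it. Leave the bowl where it stands on the pan, and do not turn the similar knob on the extractor timer, the box without a pan.

Things in the scene. Friction and masses are not known exactly. Their poses are not given: they have to be found in the camera images.
- tare_knob (a joint): Angle of the tare knob on the scale (the grey box with the pan): 0 with its pointer at the zero mark, growing as it turns clockwise seen from above; undo a positive angle by turning anticlockwise. Starts at 0.55 to 1.35 rad; stops at -0.8 and 1.7, none at zero. Light friction (0.05 N m), stays put. Zero mark: the one long thick black line on the white dial, on the side facing the pan's centre.
- tare_grip (a point): Point on the tare knob's upright axis at grip height, 92 mm above the bench. Turns with the knob: z up, x level along the bar to its pointer end. The black knob is an upright bar 14 mm thick, from 23 mm behind the axis to a pointed nose with a white line 26 mm ahead. Its top is 10 mm above this point; 24 mm below it is a thin round skirt 48 mm across. The scale's top is 60 mm above the bench.
- timer_pointer (a point): Pointer end of the extractor timer's knob, 25 mm out from that knob's upright axis, 102 mm above the bench; x axis level, outwards along the pointer. The knob looks just like the tare knob but sits in the middle of a fixed grey box without a pan, 150 x 140 mm and 60 mm high. Not to be turned.
- bowl: Empty white plastic mixing bowl, 100 mm across, 50 mm high; origin at the centre of its underside. It stands loose near the middle of the round steel pan (160 mm across, top 76 mm above the bench) on the far half of the fixed grey scale (300 x 200 mm); the tare knob is on the scale's near half, 155 mm from the pan's centre. Leave it there.
Things that resemble listed ones, but are neither listed nor needed, are in the scene too. Leave any blue, turquoise or yellow look-alike of the bowl alone.

How it is judged:
At the end, for the whole second after the job is handed in: The tare knob is at rest with its pointer within 0.175 rad (10 degrees) of the zero mark; the bowl stands upright (within 0.15 rad) on the pan within 20 mm of where it was; the timer's pointer end is within 6 mm of where it was (value of joint tare_knob between -0.175 and 0.175 rad and velocity of joint tare_knob between -0.05 and 0.05 rad/s and distance of bowl from where it was at the start of the episode below 0.02 m and angle between bowl's own z axis and vertical below 0.15 rad and distance of timer_pointer from where it was at the start of the episode below 0.006 m); the robot touches nothing.
It fails at once if the timer's knob is turned (its pointer end moves more than 6 mm) (distance of timer_pointer from where it was at the start of the episode above 0.006 m).
It fails at once if the bowl is shoved more than 20 mm (distance of bowl from where it was at the start of the episode above 0.02 m).
It also fails if it takes over 32 s, if anything falls off the work surface, if the arm or the gripper's body presses on something with over 40 N, if the wrist force passes 120 N, or if a joint passes its speed limit or range.

## Robot

A 6-joint arm with a two-finger parallel gripper is mounted at the origin on the work surface. World frame = base frame: x ahead of the robot, y to its left, z up, the work surface at z = 0. Lengths are in m, angles in rad, forces in N, time in s.
With the tool pointing down it reaches from about 0.35 to 0.8 m from the base axis. Payload 7.3 kg.
Tool frame: the origin (TCP) lies between the finger pads; the fingertips stand 25 mm ahead of it and the grasp point (between the pads) lies 6 mm ahead of it (r.tip_extent is the distance from the TCP to the fingertips, in m); z points along the fingers, y is the line along which they close (so a half turn about z gives the same grasp; the last joint's range is limited). The gripper opens to 85 mm and grips with 20 to 120 N. Pads are 22 mm wide; open, the fingers measure 114 mm over their backs; the gripper's body (76 mm by 85 mm) begins 54 mm behind the grasp point. The pads swing forward as they close: fully open they stand 13 mm farther back than shut.
Start: joints at [-1.338, 0.342, 1.524, -0, 1.275, -0.146], TCP at [0.194, -0.488, 0.256] pointing down, gripper open.
Joint ranges: [-2.53, 2.53], [-0.77, 2.02], [0.04, 2.7], [-1, 4.14], [0.28, 2.66], [-3.11, 3.11]. Speed limits (rad/s): [2.57, 2.57, 3.14, 3.14, 3.14, 3.14].

## Interface

Orientations are given as a unit quaternion [x, y, z, w].
In Python, from workcell import r, command_gripper, optics gives the robot as it stands. The module is installed in compiled form; this text tells all that it offers. Calls block until the motion is done:
- r.reach(position, orientation): joint-space move of the TCP to a pose.
- r.move_straight(position, orientation=None, speed=0.15, max_force=None): straight line of the TCP; orientation=None keeps the orientation; speed is the mean speed in m/s. With max_force (N) it stops when the force on the tool has changed by that much, and returns True; else False.
- r.movej(angles): joint-space move.
- command_gripper(opening, force=None): finger opening in m; force is the grip in N (None keeps the last); returns when the fingers have stopped.
- r.hold(seconds).
- r.solve_ik(position, orientation): joint angles nearest the present ones, or None.
- r.read_state(): the state.
- optics.get_image(name): name is "side" or "top"; returns (picture, depth): 400x640x3 uint8, red, green, blue; 400x640 float32, m along the optical axis (not along the pixel's ray), 0 where there is no reading.
- optics.camera_model(name): a dict with "K" (3x3 intrinsics, pixels), "R" (3x3) and "t" (3): a world point X has camera coordinates R X + t. Camera axes: x right, y down, z forward; pixel columns grow to the right and rows downward; lengths in m; the calibration is good to about 2 mm. A picture is of the moment at which its call begins. camera_model takes no time and is no camera call.
A pose or a line that the arm cannot do raises r.PlanningError and nothing moves.
- r.finish_job(): hands the job in; it is judged then, once.
The state is a dict: "time_s": time; "joint_positions": joint angles; "dq": joint speeds; "tau": joint torques, N m; "eef_pos": TCP position; "eef_rot": TCP orientation; "contact_force": force on the tool from outside, world axes, zero at the start; "torque": the same for the moment, N m; "grip_width": finger opening in m; "grip_force": force on a finger pad.
Only numpy, scipy, OpenCV 4.12 (cv2) and the standard library are available. Lean on these libraries where they do the work, as an engineer would, in place of code of your own. Each camera call takes 0.05 s, during which the arm holds its last target. There are 200 camera calls.

## Working session

There is one attempt and no reset: what is moved stays moved. The work goes in short steps, each a Python script; the robot and the scene stay as the last script left them, time stands still between calls to the robot, and variables do not carry over. Pictures are saved under pics/ and viewed, at most 10 in all, crops included, and the job is handed in when it is done.

```bash
mkdir -p pics
python3 - <<'E'
from workcell import r, optics
import cv2, numpy as np
for n in("top","side"):
    p,d=optics.get_image(n); cv2.imwrite(f"pics/{n}0.png",p[:,:,::-1]); np.save(f"pics/{n}0.npy",d)
    m=optics.camera_model(n); print(n,m["K"].tolist(),np.round(m["R"],3).tolist(),m["t"], -m["R"].T@m["t"])
print(r.read_state()["eef_rot"])
E
```

```text
top [[502.65686802512795, 0.0, 322.4688732281369], [0.0, 502.65686802512795, 205.8978741037097], [0.0, 0.0, 1.0]] [[-0.014, -1.0, 0.004], [-0.975, 0.012, -0.221], [0.221, -0.007, -0.975]] [-0.02899481  0.543273    0.94285992] [ 0.32057601 -0.0290191   1.0398846 ]
side [[511.2557630449946, 0.0, 320.2915224433655], [0.0, 511.2557630449946, 192.0361631909618], [0.0, 0.0, 1.0]] [[-0.992, -0.129, -0.007], [-0.083, 0.681, -0.728], [0.099, -0.721, -0.686]] [0.52402544 0.12376016 0.95312058] [0.43566876 0.67067578 0.74749236]
[ 9.82114543e-01  1.88283253e-01 -2.61252118e-05 -6.64007609e-04]
```

View pics/top0.png

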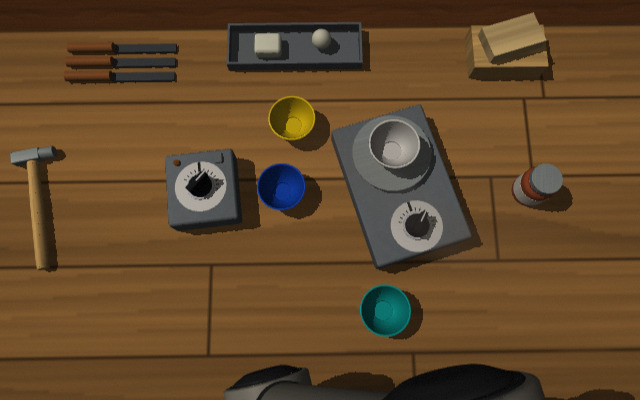

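View pics/side0.png

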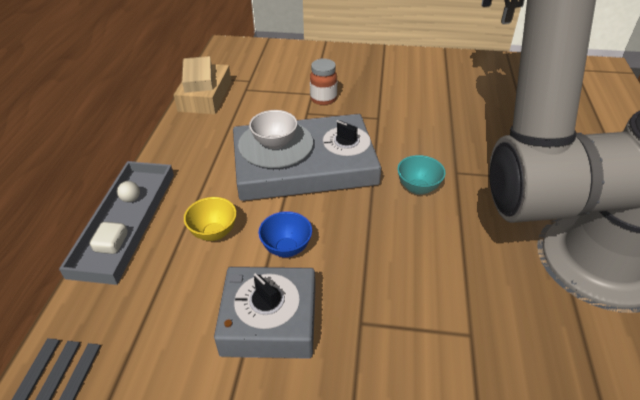

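The top view shows the scale with the pan at about (394,150) and the tare knob at (417,226); the timer is at (200,185). The side view shows the tare knob at (347,133). Next I'll enlarge the dial and measure it.

```bash
cat > h.py <<'E'
import cv2, numpy as np
from workcell import r, command_gripper, optics
def ray(n,uv,z):
    m=optics.camera_model(n); C=-m["R"].T@m["t"]
    d=m["R"].T@np.linalg.inv(m["K"])@np.r_[uv,1.]
    return C+d*(z-C[2])/d[2]
def pix(n,X):
    m=optics.camera_model(n); c=m["K"]@(m["R"]@np.asarray(X)+m["t"]); return c[:2]/c[2]
def disc(img,n,c,w,z):
    """centre of the white disc near pixel c: ellipse fit of the hull of the white mask"""
    u,v=c; g=img[v-w:v+w,u-w:u+w].astype(int)
    m=((g.min(2)>120)&(np.ptp(g,axis=2)<30)).astype(np.uint8)
    k=max(cv2.findContours(m,cv2.RETR_EXTERNAL,cv2.CHAIN_APPROX_NONE)[0],key=cv2.contourArea)
    e=cv2.fitEllipse(cv2.convexHull(k)); return np.array(e[0])+[u-w,v-w],e[1]
E
python3 - <<'E'
from h import *
t=cv2.imread("pics/top0.png"); s=cv2.imread("pics/side0.png"); dt=np.load("pics/top0.npy")
for n,i,c in(("top",t,(417,226)),("side",s,(347,140))):
    p,a=disc(i,n,c,34,.06); print(n,p,a,[ray(n,p,z) for z in (.06,.062)])
# pan centre from grey pan via depth: points with z about 76 mm
K=optics.camera_model("top")
for n,d,box in(("top",dt,(340,440,105,200)),("side",np.load("pics/side0.npy"),(225,325,110,170))):
    m=optics.camera_model(n); v,u=np.mgrid[box[2]:box[3],box[0]:box[1]]; dd=d[v,u]
    P=(np.linalg.inv(m["K"])@np.stack([u*dd,v*dd,dd]).reshape(3,-1)).T; P=(P-m["t"])@m["R"]
    P=P[(abs(P[:,2]-.076)<.006)&(dd.ravel()>0)]; c,rad=cv2.minEnclosingCircle(P[:,:2].astype(np.float32)); print(n,"pan",c,rad)
A=cv2.resize(t[186:262,377:457],None,fx=7,fy=7,interpolation=cv2.INTER_CUBIC)[:, :400+160]
B=cv2.resize(s[105:165,310:385],None,fx=7,fy=7,interpolation=cv2.INTER_CUBIC)
cv2.imwrite("pics/a1.png",A); cv2.imwrite("pics/b1.png",B)
E
```

```text
top [416.27713394 225.76281357] (50.3322868347168, 52.56605911254883) [array([ 0.50033804, -0.22155255,  0.06      ]), array([ 0.49997114, -0.22115957,  0.062     ])]
side [318.61911774 145.33477402] (54.444252014160156, 136.7793426513672) [array([ 0.55750802, -0.19849879,  0.06      ]), array([ 0.55715357, -0.19597026,  0.062     ])]
top pan (0.6502022743225098, -0.1769658774137497) 0.08052372932434082
side pan (0.6479552984237671, -0.17508630454540253) 0.08142134547233582
```

View pics/a1.png

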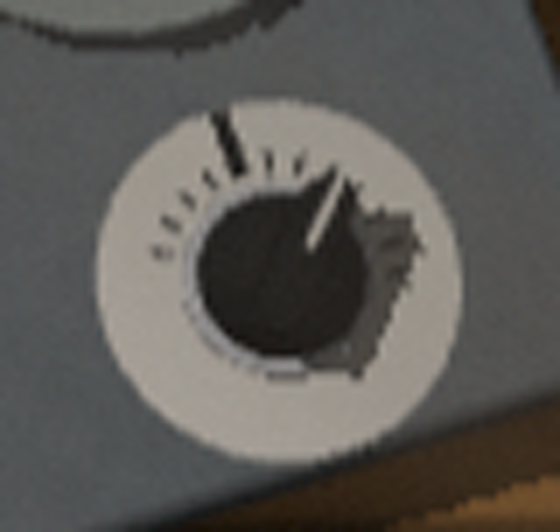

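View pics/b1.png

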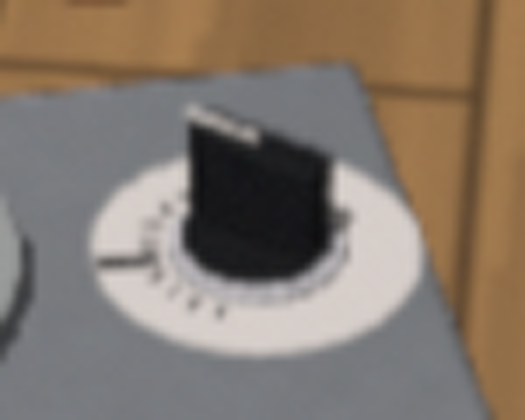

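The top crop shows the white nose line running from (310,248) to (340,172) and the zero mark from (238,175) to (215,115). The side crop shows the bar's top edge from the nose at (190,108) to the tail at (330,158), with the dial centre at about (256,250).

Run:
```python
from h import *
f=lambda c,o:(np.array(c)+.5)/7-.5+o
ang=lambda d:np.arctan2(d[1],d[0])
T=lambda c,z:ray("top",f(c,(377,186)),z); S=lambda c,z:ray("side",f(c,(310,105)),z)
a,b=T((310,248),.102),T((340,172),.102); print("line",a,b,ang(b-a))
c,d=T((238,175),.061),T((215,115),.061); print("mark",c,d,ang(d-c))
ax=ray("top",[416.28,225.76],.061); print("axis top",ax, "side",S((256,250),.061),"mark from axis",ang((c+d)/2-ax),"nose from axis",ang(b-ax),np.linalg.norm((b-ax)[:2]))
e,g=S((190,108),.102),S((330,158),.102); print("side bar",e,g,ang(e-g))
print("side mark",ang(S((97,264),.061)-S((145,261),.061)),"pan dir",ang(np.array([.649,-.176])-ax[:2]))
```

```text
line [ 0.50172298 -0.22252312  0.102     ] [ 0.52274162 -0.23192433  0.102     ] -0.42058957662545904
mark [ 0.53107269 -0.21165968  0.061     ] [ 0.54870574 -0.20599722  0.061     ] 0.31072550919516523
axis top [ 0.50016018 -0.22136205  0.061     ] side [ 0.4997616 -0.222185   0.061    ] mark from axis 0.3055948919667811 nose from axis -0.4375095472027009 0.024929566786129866
side bar [ 0.52281675 -0.23786029  0.102     ] [ 0.47785578 -0.21701584  0.102     ] -0.4341159932011178
side mark 0.22128637855969394 pan dir 0.295828037939676
```

The axis is at (0.500, −0.222), the zero direction is 0.30 rad and the bar is at −0.43 rad. I'll grip it and turn +0.73 rad.

```bash
cat >> h.py <<'E'
from scipy.spatial.transform import Rotation as Ro
def q(th): return (Ro.from_euler('z',th)*Ro.from_euler('x',np.pi)).as_quat()
AX=np.array([.500,-.2217])
E
python3 - <<'E'
from h import *
q0=r.read_state()["joint_positions"]; best=None
for k in (0,np.pi):
    js=[r.solve_ik([*AX,z],q(th+k)) for z,th in((.22,-.43),(.099,-.43),(.099,.30))]
    print(k,[None if j is None else np.round(j,2).tolist() for j in js])
    if all(j is not None for j in js):
        c=max(abs(j[5]) for j in js)
        if best is None or c<best[0]: best=(c,k)
k=best[1]; print("k",k,"tip",r.tip_extent)
r.reach([*AX,.22],q(-.43+k))
command_gripper(.06)
print("hit",r.move_straight([*AX,.099],speed=.08,max_force=10))
command_gripper(0,20)
s=r.read_state(); print(s["time_s"],s["eef_pos"],s["grip_width"],s["grip_force"],s["contact_force"],s["torque"])
if .010<s["grip_width"]<.018:
    for th in np.linspace(-.43,.30,4)[1:]: r.reach([*AX,.099],q(th+k))
    s=r.read_state(); print(s["time_s"],s["eef_pos"],s["grip_width"],s["contact_force"],s["torque"])
    command_gripper(.06); r.move_straight([*AX,.22],speed=.1)
    r.reach([.30,-.42,.28],q(.30+k)); print(r.read_state()["time_s"])
    p,_=optics.get_image("top"); cv2.imwrite("pics/top1.png",p[:,:,::-1])
    cv2.imwrite("pics/a2.png",cv2.resize(p[186:262,377:457,::-1],None,fx=7,fy=7,interpolation=cv2.INTER_CUBIC))
E
```

```text
0 [[-0.56, 0.41, 1.52, -0.0, 1.21, 1.44], [-0.56, 0.55, 1.66, -0.0, 0.92, 1.44], [-0.56, 0.55, 1.66, -0.0, 0.92, 0.71]]
3.141592653589793 [[-0.56, 0.41, 1.52, 0.0, 1.21, -1.7], [-0.56, 0.55, 1.66, 0.0, 0.92, -1.7], [-0.56, 0.55, 1.66, 0.0, 0.92, -2.43]]
k 0 tip 0.025
hit False
4.125 [ 0.50006349 -0.22216889  0.09924876] 0.013699431587768346 21.446703672409058 [-0.96071542 -2.45280815  1.71817934] [-0.43688552  0.21297453  0.066439  ]
5.15 [ 0.50002079 -0.22324612  0.09928196] 0.013564499536442436 [-2.25568467 -7.57542886  0.60687263] [-1.23294009  0.42805609  0.11287746]
8.125
```

View pics/a2.png

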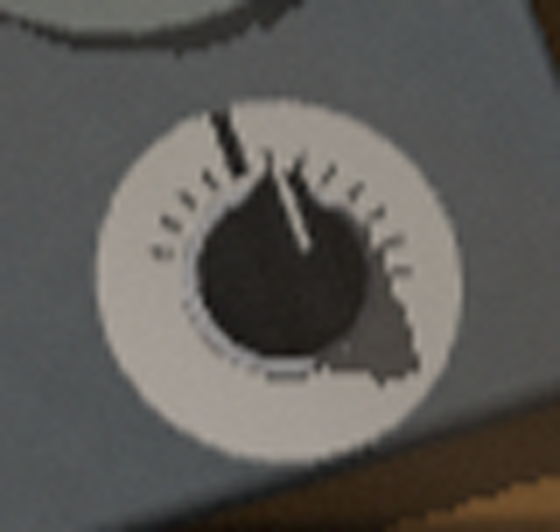

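View pics/top1.png

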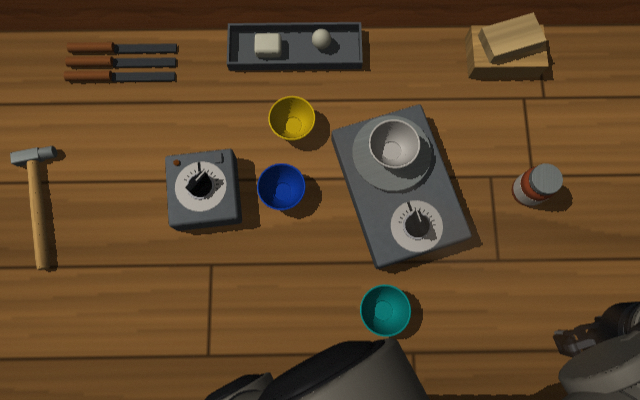

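The crop shows the pointer line from (305,248) to (282,178), parallel to the zero mark within about 0.05 rad. In the full view the bowl (394,145) and the timer knob (200,185) haven't moved, and the arm is clear.

```bash
python3 -c "
from workcell import r
print(r.finish_job())"
```

```text
the job is handed in; nothing more can be done
None
```

The tare knob is turned to the zero mark (within about 0.05 rad in the last picture) and released, the bowl and timer knob look unmoved, and the job is handed in; no verdict came back.

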